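# Snap a new knob onto a sweet jar's lid

## Task

Slip the brass ring with the wide hole over the bare steel stud on the sweet jar's lid until it lies flat on the lid, and let it go. Then take the hollow round-headed knob, press it onto the stud until it clicks past the sprung balls and sits fully home on the ring, and finish while still gripping it and pressing it down firmly. Leave everything else on the counter where it is.

Things in the scene. Friction and masses are not known exactly. Their poses are not given: they have to be found in the camera images.
- jar: glass sweet jar, 108 mm diameter, closed, fixed to the counter so that it cannot slide or tip; origin: centre of its underside, z up. Its flat glass lid is 114 mm in diameter, its top 110 mm above the counter
- lid_top (a point): centre of the lid's flat top, on the stud's axis, 110 mm above the counter. The fixed steel stud rises 40 mm from here: a foot 24 mm wide up to 5 mm that tapers to 15 mm wide at 10 mm, a shank 15 mm wide up to 31 mm, then a taper to a 6 mm wide tip at 40 mm
- stud_balls (a point): on the stud's axis, 22.5 mm above the lid, level with the centres of four slippery sprung balls that stick out of the shank all round: 23 mm across over the balls; each yields 4 mm inwards. The knob's lip meets them when its underside is about 27 mm above the lid; passing takes about 8 N downwards, then the force drops and reverses, drawing the knob down (the click)
- rosette: brass ring with the WIDE hole: outside diameter 46 mm, hole 27 mm, 12 mm high, about 50 g, lying flat on the counter; origin: centre of its underside, z up
- knob: hollow aluminium knob with a round flat-topped head, standing upright, about 60 g, 50 mm high. Collar 35 mm wide from 0 to 31 mm; bore from below 31 mm deep and 26 mm wide, with a lip 19 mm wide in its lowest 3 mm. Origin: centre of its underside, z up. Home: its underside rests on the ring, 12 mm above the lid
- knob_head (a point): middle of the knob's head, 38.5 mm above its underside, on its axis; the head is 38 mm in diameter from 33 to 44 mm above the underside: grip it here
- blank_ring: brass ring with the NARROW hole, not to be used: outside diameter 46 mm, hole 14 mm, 12 mm high; lies flat on the counter; origin: centre of its underside
- spire: pointed aluminium knob, not to be used: foot 35 mm in diameter, tapering to a point 78 mm high, standing upright; origin: centre of its underside
- tin: white can, 72 mm in diameter, 75 mm high, bystander; origin: centre of its underside
- gift_box: cardboard box 110 x 75 x 50 mm (x, y, z), bystander; origin: centre of its underside
- driver: screwdriver with a wooden handle, 170 mm long, lying on the counter, bystander; its x axis runs along it
- bowl: white bowl, 120 mm across, 45 mm high, bystander; origin: centre of its underside
- spoon: long spoon lying on the counter, bystander; its x axis runs along it
There are look-alikes about, which are no part of the job. Leave any blue or turquoise look-alike of the knob alone.

How it is judged:
By the outcome, as a careful person would: the job done as asked, in the order asked, and still so for the second after the job is handed in, while the arm keeps its last pose, push and grip.
It also fails if it takes over 61 s, if anything falls off the work surface, if the arm or the gripper's body presses on something with over 40 N, if the wrist force passes 120 N, or if a joint passes its speed limit or range.

## Robot

A 6-joint arm with a two-finger parallel gripper is mounted at the origin on the work surface. World frame = base frame: x ahead of the robot, y to its left, z up, the work surface at z = 0. Lengths are in m, angles in rad, forces in N, time in s.
With the tool pointing down it reaches from about 0.3 to 0.775 m from the base axis. Payload 14.6 kg.
Tool frame: the origin (TCP) lies at the very end of the fingers, on their centre line; the grasp point (between the pads) lies 19 mm behind it; z points along the fingers, y is the line along which they close (so a half turn about z gives the same grasp; the last joint's range is limited). The gripper opens to 94 mm and grips with 3 to 60 N. Pads are 16 mm wide; open, the fingers measure 119 mm over their backs; the gripper's body (75 mm by 177 mm) begins 78 mm behind the grasp point.
Start: joints at [-1.211, 0.3, 1.521, -0, 1.321, -0.067], TCP at [0.228, -0.501, 0.205] pointing down, gripper open.
Joint ranges: [-3.03, 3.03], [-0.79, 2.21], [0.23, 2.52], [-1.04, 4.18], [0, 3.07], [-2.55, 2.55]. Speed limits (rad/s): [2.22, 2.22, 2.57, 3.14, 3.14, 3.14].

## Interface

Orientations are given as [roll, pitch, yaw] about the fixed x, y, z axes, in that order (R = Rz(yaw) Ry(pitch) Rx(roll)).
In Python, from station import status, vision, order, silhouettes gives the robot as it stands. The module is installed in compiled form; this text tells all that it offers.
- The arm moves only by the shell command python3 -m pendant 'ROWS' [FORCE]. ROWS is JSON, one flat list of numbers, 7 for each row, row after row: the shift along the tool's x, y, z in units of 500 mm (1.0 is 500 mm), then the turn, a rotation vector about the tool's x, y, z in units of 90 degrees (1.0 is 90 degrees), then the opening, from -1 (shut) to 1 (fully open). A call has 1 to 12 rows; each row is the pose to reach, as a shift and turn from the pose commanded when the call began, along the tool's axes at that moment; what a row does not reach only later rows make up. A row lasts 1/10 s, in which the tool goes at most 50 mm and 8.59 degrees, less where a joint would pass 70% of its speed; a pose out of reach is approached as far as the arm can. A call with a number of a shift or a turn outside -1 to 1 is refused whole. A call with a gripper value outside its range is refused whole. The fingers move at their own pace and stop on an object; FORCE is the grip in N (left out, the last holds). Time passes only in rows, so rows that repeat a pose let the fingers close. It gives the time, the measured TCP pose, the force, the opening and the grip force at its end, in the units of the state.
- status.get_obs(): the state, without advancing time (a new reading comes with each control period).
- vision.camera(name): name is "scene" or "top"; returns a dict with "pixels" (400x640x3 uint8, red, green, blue), "K" (3x3 intrinsics, pixels), "R" (3x3) and "t" (3): a world point X has camera coordinates R X + t. Camera axes: x right, y down, z forward; pixel columns grow to the right and rows downward; lengths in m; the calibration is good to about 2 mm. A picture is of the moment at which its call begins. There is no depth.
- order.hand_in(): hands the job in; it is judged then, once.
Trained networks look in a picture, given as the dict that the camera call returned (one of the last four; its "shot" number tells which), for a name from the list of things; names that differ only in an ending like _2 or _b are one class to them, and where a whole thing is asked for, a point or a joint stands for the part that bears it (a point fixed in the world has none). Each returns a list of dicts, best first, with "score" (0 to 1); they miss things now and then, are a little off and sometimes report something else, mostly with a low value. They report only what shows in the picture. A call takes as long as a camera call. They do not tell look-alikes from the thing itself.
- silhouettes(target, picture): "region" (400x640 bool, what is visible of it) and "extent" ([left, top, right, bottom] in pixels, round what is visible of it).
The state is a dict: "time_s": time; "qpos": joint angles; "joint_vel": joint speeds; "tau": joint torques, N m; "ee_pos": TCP position; "eef_rot": TCP orientation; "force": force on the tool from outside, world axes, zero at the start; "moment": the same for the moment, N m; "grip_width": finger opening in m; "grip_force": force on a finger pad.
Only numpy, scipy, OpenCV 4.12 (cv2) and the standard library are available. Lean on these libraries where they do the work, as an engineer would, in place of code of your own. Each camera call takes 0.05 s, during which the arm holds its last target. There are 200 camera calls.

## Working session

There is one attempt and no reset: what is moved stays moved. The work goes in short steps, Python scripts to look and compute and a shell command to move; the robot and the scene stay as the last step left them, time stands still between calls to the robot, and variables do not carry over. Pictures are saved under pics/ and viewed, at most 10 in all, crops included, and the job is handed in when it is done.

```bash
mkdir -p pics
cat > h.py <<'E'
import numpy as np, cv2
from station import status, vision, order, silhouettes
def ray(c,u,v):
    d=np.linalg.inv(c["K"])@np.array([u,v,1.]); R=np.array(c["R"]); o=-R.T@np.array(c["t"]); return o,R.T@d
def atz(c,u,v,z):
    o,d=ray(c,u,v); return o+d*(z-o[2])/d[2]
def proj(c,X):
    p=np.array(c["K"])@(np.array(c["R"])@np.array(X)+np.array(c["t"])); return p[:2]/p[2]
def save(c,n,box=None,s=1):
    im=cv2.cvtColor(c["pixels"],cv2.COLOR_RGB2BGR)
    if box: im=im[box[1]:box[3],box[0]:box[2]]
    cv2.imwrite("pics/"+n,cv2.resize(im,None,fx=s,fy=s,interpolation=cv2.INTER_CUBIC))
E
python3 - <<'E'
from h import *
for n in("top","scene"):
    c=vision.camera(n); save(c,n+"0.png",None,1.25)
    o,_=ray(c,0,0); print(n,o.round(3))
    for t in("jar","rosette","knob","blank_ring","spire"):
        for r in silhouettes(t,c)[:4]:
            e=r["extent"]; print(t,round(r["score"],2),np.array(e).round(1),atz(c,(e[0]+e[2])/2,(e[1]+e[3])/2,0.01).round(3))
print(status.get_obs())
E
```

```text
top [0.417 0.017 1.151]
jar 0.65 [314.6 176.1 358.1 223.9] [ 0.548 -0.05   0.01 ]
jar 0.25 [434.6 272.8 503.9 299.2] [ 0.303 -0.405  0.01 ]
jar 0.17 [350.8 106.4 390.2 152.7] [ 0.746 -0.153  0.01 ]
rosette 0.44 [398.7 231.9 420.5 248.5] [ 0.432 -0.248  0.01 ]
knob 0.71 [246.7 221.3 260.8 238.6] [0.471 0.179 0.01 ]
knob 0.65 [183.4 209.9 205.3 224.2] [0.51  0.341 0.01 ]
knob 0.58 [211.3 192.3 225.5 207.1] [0.557 0.276 0.01 ]
knob 0.47 [215.7 227.  233.7 242.2] [0.46  0.258 0.01 ]
blank_ring 0.64 [396.3 175.2 409.  191.9] [ 0.59  -0.236  0.01 ]
blank_ring 0.39 [214.8 229.6 236.7 239.7] [0.46  0.255 0.01 ]
blank_ring 0.35 [134.5 273.5 179.7 321.9] [0.297 0.438 0.01 ]
spire 0.55 [399.8 233.7 421.4 248.5] [ 0.429 -0.25   0.01 ]
spire 0.52 [236.1 177.7 251.9 193.8] [0.594 0.205 0.01 ]
scene [1.479 0.359 0.813]
jar 0.82 [287.6 192.  322.1 232.9] [ 0.48  -0.067  0.01 ]
rosette 0.39 [261.9 195.4 273.5 197.6] [ 0.428 -0.234  0.01 ]
knob 0.72 [393.3 232.8 405.3 249.6] [0.535 0.27  0.01 ]
knob 0.7 [394.6 216.8 405.1 232.6] [0.452 0.258 0.01 ]
knob 0.63 [369.5 211.  381.7 229.5] [0.452 0.177 0.01 ]
knob 0.59 [413.7 227.3 429.1 245.6] [0.492 0.332 0.01 ]
spire 0.58 [367.2 230.5 381.5 254. ] [0.563 0.197 0.01 ]
{'time_s': 0.6, 'qpos': array([-1.21058814e+00,  2.99848777e-01,  1.52101227e+00,  6.06471762e-06,
        1.32069595e+00, -6.65904063e-02]), 'joint_vel': array([ 0.00057516, -0.00021054,  0.00086312,  0.00128479, -0.00060655,
       -0.00080234]), 'tau': array([-2.74390353e-03, -5.31487334e+01, -3.52826643e+01,  7.07767555e-02,
        2.13119388e-02,  6.55794267e-06]), 'ee_pos': array([ 0.2276763 , -0.50064885,  0.2054685 ]), 'eef_rot': array([ 3.14155668e+00, -3.48988065e-06,  4.26797095e-01]), 'force': array([ 0.46669885,  0.30249244, -0.48906716]), 'moment': array([-0.01506274,  0.07788645, -0.04220805]), 'grip_force': 0.0, 'grip_width': 0.09438277814923117}
```

View pics/top0.png

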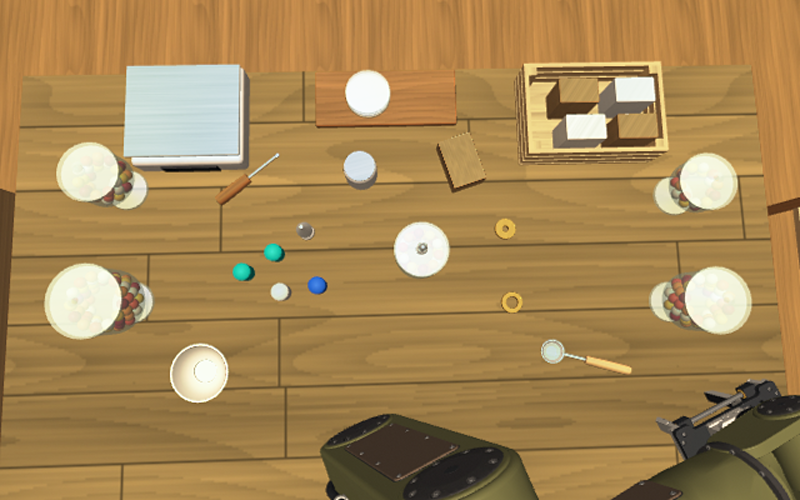

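Run:
```python
from h import *
c=vision.camera("top"); im=cv2.cvtColor(c["pixels"],cv2.COLOR_RGB2BGR)
a=cv2.resize(im[165:255,175:275],None,fx=5,fy=5,interpolation=cv2.INTER_CUBIC)  #500x450
b=cv2.resize(im[165:255,375:435],None,fx=5,fy=5,interpolation=cv2.INTER_CUBIC)
cv2.imwrite("pics/crop1.png",np.hstack([a,b]))
c=vision.camera("scene"); save(c,"crop2.png",(240,180,440,270),4)
```

```text
(no output)
```

View pics/crop1.png

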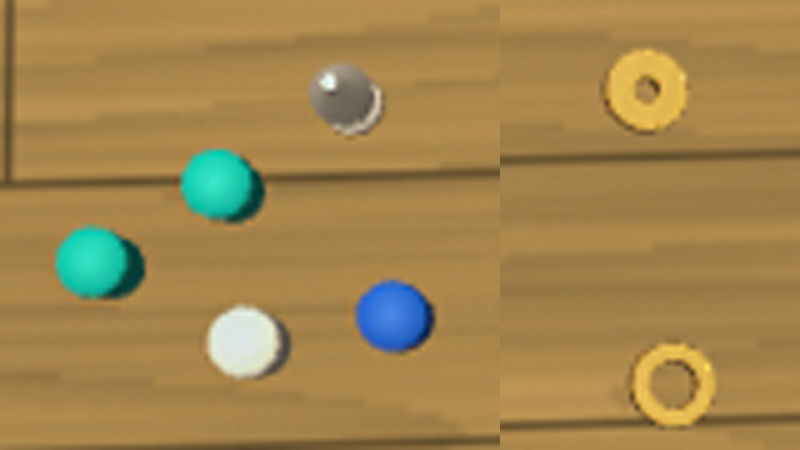

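View pics/crop2.png

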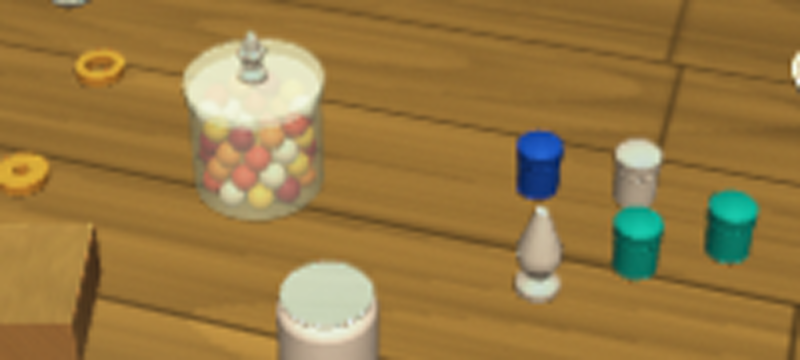

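Top view (full-res px). Knob candidates:
- Silver round head at (224,233). Chosen: bare aluminium, round flat-topped head.
- Blue at (254,228), turquoise at (218,202) and (193,217), and the pointed spire at (244,184). All rejected.

Ring candidates:
- (410,242) has the wide hole. Chosen.
- (404,183) has the narrow hole. Rejected.

The jar with the stud is at about (337,198). The crops confirm these choices.

```bash
cat >> h.py <<'E'
from scipy.optimize import least_squares
RING=[(0,.023),(.012,.023)]
KNOB=[(0,.0175),(.031,.0175),(.033,.019),(.044,.019),(.050,.012)]
LID=[(.110,.057),(.104,.057)]
A=np.linspace(0,2*np.pi,48,endpoint=False)
def hull(c,p,prof,z0=0):
    P=np.array([proj(c,[p[0]+r*np.cos(a),p[1]+r*np.sin(a),z0+z]) for z,r in prof for a in A],np.float32)
    return cv2.convexHull(P)[:,0]
def cen(h):
    m=cv2.moments(np.float32(h*16).reshape(-1,1,2)); return np.array([m["m10"],m["m01"]])/m["m00"]/16, m["m00"]/256
def seg(c,p,prof,kind,z0=0,pad=6,k=12):
    h=hull(c,p,prof,z0); x0,y0=np.floor(h.min(0)-pad).astype(int); x1,y1=np.ceil(h.max(0)+pad).astype(int)
    im=cv2.resize(c["pixels"][y0:y1,x0:x1],None,fx=k,fy=k,interpolation=cv2.INTER_CUBIC)
    s=cv2.cvtColor(im,cv2.COLOR_RGB2HSV).astype(int)
    if kind=="ring": m=(s[...,1]>145)&(s[...,2]>165)
    else: m=(s[...,1]<70)&(s[...,2]>100)
    cs,_=cv2.findContours(m.astype(np.uint8),cv2.RETR_EXTERNAL,cv2.CHAIN_APPROX_NONE)
    q=cv2.convexHull(max(cs,key=cv2.contourArea))[:,0]
    return (q+.5)/k-.5+[x0,y0], im, s
def locate(cams,p,prof,kind,z0=0):
    for _ in range(2):
        out=[]
        for c in cams:
            q=seg(c,p,prof,kind,z0)[0]; t,a=cen(q)
            r=least_squares(lambda v:cen(hull(c,v,prof,z0))[0]-t,p[:2],diff_step=1e-3)
            out.append((r.x,a/cen(hull(c,r.x,prof,z0))[1]))
        p=np.mean([o[0] for o in out],0)
    return p,out
E
python3 - <<'E'
from h import *
cams=[vision.camera("top"),vision.camera("scene")]
for n,p,pr,k in(("ring",(.432,-.248),RING,"ring"),("knob",(.455,.255),KNOB,"w")):
    P,o=locate(cams,np.array(p),pr,k); print(n,P.round(4),[(x.round(4),round(a,2)) for x,a in o])
rows=[]
for c in cams:
    for (p,pr,k) in (((.432,-.248),RING,"ring"),((.455,.255),KNOB,"w"),((.535,-.05),LID,"w")):
        q,im,s=seg(c,p,pr,k); im=cv2.cvtColor(im,cv2.COLOR_RGB2BGR)
        rows.append(cv2.resize(im,(260,260)))
cv2.imwrite("pics/seg.png",np.vstack([np.hstack(rows[:3]),np.hstack(rows[3:])]))
for c in cams: print("studtip pred",proj(c,[.535,-.05,.15]),proj(c,[.535,-.05,.11]))
P,o=locate(cams,np.array((.535,-.05)),LID,"w"); print("lid",P.round(4),[(x.round(4),round(a,2)) for x,a in o])
h=[hull(c,(.535,-.05),LID) for c in cams]
for x in h: print(x.min(0),x.max(0))
E
```

```text
ring [ 0.4253 -0.249 ] [(array([ 0.4289, -0.248 ]), 1.0), (array([ 0.4216, -0.25  ]), 0.9)]
knob [0.4625 0.2559] [(array([0.4642, 0.2571]), 0.85), (array([0.4608, 0.2546]), 0.88)]
studtip pred [339.87774141 198.63670319] [338.87541227 200.50662424]
studtip pred [301.36555321 187.58395647] [302.0511082  198.06165259]
lid [ 0.5402 -0.0449] [(array([ 0.539 , -0.0451]), 0.97), (array([ 0.5415, -0.0446]), 0.99)]
[316.32407 178.25986] [361.3486  223.17754]
[284.22266 188.34372] [319.86243 210.11008]
```

View pics/seg.png

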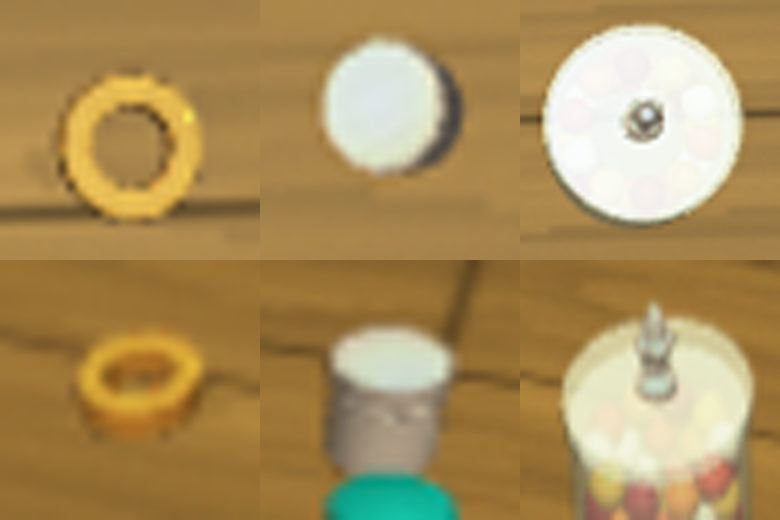

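The overlays show that the top view segments the ring, knob head and lid cleanly, so I'll use top-camera xy. Moving above the ring with yaw 0.

```bash
python3 -m pendant '[0.575,-0.294,0.1,0,0,0.272,1, 0.575,-0.294,0.1,0,0,0.272,1, 0.575,-0.294,0.1,0,0,0.272,1, 0.575,-0.294,0.1,0,0,0.272,1, 0.575,-0.294,0.2,0,0,0.272,1, 0.575,-0.294,0.2,0,0,0.272,1, 0.575,-0.294,0.2,0,0,0.272,1, 0.575,-0.294,0.2,0,0,0.272,1, 0.575,-0.294,0.2,0,0,0.272,1, 0.575,-0.294,0.2,0,0,0.272,1, 0.575,-0.294,0.2,0,0,0.272,1]'
python3 - <<'E'
from h import *
from station import status
c=vision.camera("scene"); t=vision.camera("top")
print(status.get_obs()["ee_pos"],status.get_obs()["eef_rot"])
save(c,"above.png",(210,140,340,230),5)
HD=[(.033,.019),(.044,.019)]
P,o=locate([t],np.array([.463,.256]),HD,"w"); print("knob top",P,o[0][1])
P,o=locate([t],np.array([.463,.256]),[(.044,.019),(.05,.017)],"w"); print("knob top",P,o[0][1])
E
```

```text
time_s: 1.9
ee_pos: [0.4282, -0.249, 0.1062]
eef_rot: [3.141, -0.001, -0.002]
force: [-0.4, 0.4, 1.1]
grip_width: 0.0939
grip_force: 0.0
[ 0.42823864 -0.24880156  0.10602875] [ 3.14095477e+00 -8.53594336e-04 -1.98996173e-03]
knob top [0.46373285 0.25499014] 0.9582224036360742
knob top [0.46352752 0.25394   ] 1.0253822172953324
```

View pics/above.png

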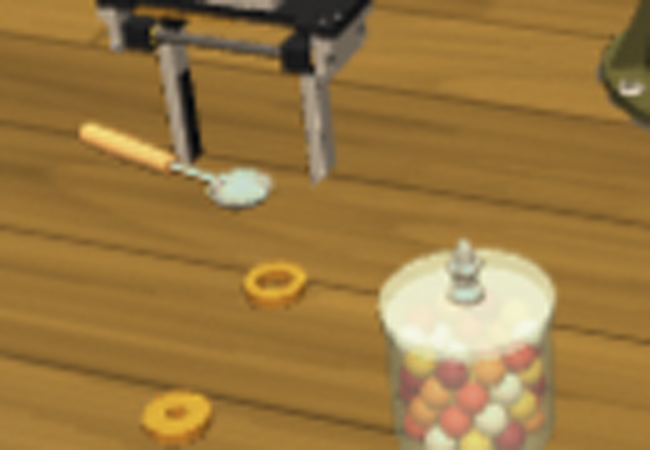

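The fingers straddle the ring, which is at about crop (275,283), and the spoon is clear. Descending and gripping.

```bash
python3 -m pendant '[0.001,-0.001,0.1,0,0,0,1, 0.001,-0.001,0.16,0,0,0,1, 0.001,-0.001,0.195,0,0,0,1, 0.001,-0.001,0.206,0,0,0,1, 0.001,-0.001,0.206,0,0,0,1, 0.001,-0.001,0.206,0,0,0,-1, 0.001,-0.001,0.206,0,0,0,-1, 0.001,-0.001,0.206,0,0,0,-1, 0.001,-0.001,0.206,0,0,0,-1, 0.001,-0.001,0.206,0,0,0,-1, 0.001,-0.001,0.206,0,0,0,-1, 0.001,-0.001,0.206,0,0,0,-1]' 20
```

```text
time_s: 3.2
ee_pos: [0.4291, -0.2473, 0.0025]
eef_rot: [-3.142, -0.0, -0.0]
force: [-1.0, 1.2, 0.6]
grip_width: 0.0449
grip_force: 20.0
```

```bash
python3 -m pendant '[0,0,-0.1,0,0,0,-1, 0,0,-0.2,0,0,0,-1, 0,0,-0.3,0,0,0,-1, 0.05,-0.1,-0.38,0,0,0,-1, 0.12,-0.19,-0.4,0,0,0,-1, 0.18,-0.27,-0.4,0,0,0,-1, 0.22,-0.35,-0.4,0,0,0,-1, 0.22,-0.404,-0.4,0,0,0,-1, 0.22,-0.404,-0.4,0,0,0,-1, 0.22,-0.404,-0.4,0,0,0,-1, 0.22,-0.404,-0.4,0,0,0,-1]'
python3 - <<'E'
from h import *
c=vision.camera("scene"); o=status.get_obs(); print(o["ee_pos"],o["eef_rot"],o["force"])
e=o["ee_pos"]; save(c,"over.png",(260,140,350,215),8)
print("ring centre pred", proj(c,e), "stud tip(.539,-.045)",proj(c,[.539,-.045,.15]),proj(c,[.539,-.045,.12]))
h=hull(c,e,RING,e[2]-.0025); print(h.min(0),h.max(0))
E
```

```text
time_s: 4.3
ee_pos: [0.5389, -0.0462, 0.2023]
eef_rot: [3.141, 0.0, -0.001]
force: [0.8, 0.6, -0.2]
grip_width: 0.0449
grip_force: 20.0
[ 0.5388454  -0.04643161  0.20236697] [ 3.14151130e+00  2.55222032e-04 -1.81314407e-03] [ 0.21666999 -0.35578826 -1.04279829]
ring centre pred [301.0539522  174.05707311] stud tip(.539,-.045) [302.38642277 188.49952383] [302.8907972 196.4097803]
[293.32074 167.5847 ] [308.60397 178.70653]
```

View pics/over.png

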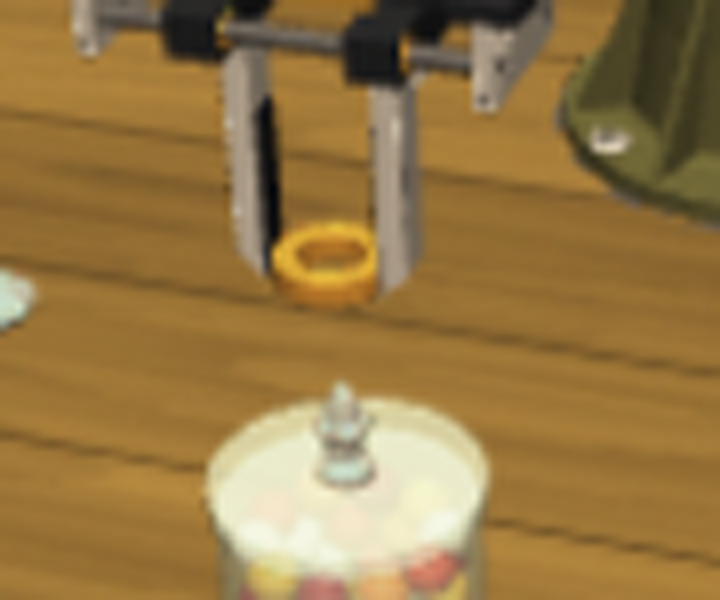

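The view shows the ring level in the grip at about px (300,171), with the stud tip at (302,187). The rows match the prediction, and y needs about +2 mm. Lowering in stages.

```bash
python3 -m pendant '[0,-0.004,0,0,0,0,-1, 0,-0.004,0.05,0,0,0,-1, 0,-0.004,0.09,0,0,0,-1, 0,-0.004,0.11,0,0,0,-1, 0,-0.004,0.12,0,0,0,-1, 0,-0.004,0.12,0,0,0,-1]'; python3 -m pendant '[0,0,0.01,0,0,0,-1, 0,0,0.02,0,0,0,-1, 0,0,0.028,0,0,0,-1, 0,0,0.035,0,0,0,-1, 0,0,0.035,0,0,0,-1]'
```

```text
time_s: 4.95
ee_pos: [0.5391, -0.0436, 0.1425]
eef_rot: [-3.142, 0.0, -0.001]
force: [-0.4, 0.1, 0.4]
grip_width: 0.0443
grip_force: 20.0
time_s: 5.45
ee_pos: [0.5389, -0.0434, 0.1245]
eef_rot: [-3.142, 0.001, -0.0]
force: [0.2, -0.2, -0.6]
grip_width: 0.0444
grip_force: 20.0
```

```bash
python3 -m pendant '[0,0,0.006,0,0,0,-1, 0,0,0.01,0,0,0,-1, 0,0,0.014,0,0,0,-1, 0,0,0.014,0,0,0,-1]'; python3 -m pendant '[0,0,0.004,0,0,0,-1, 0,0,0.007,0,0,0,-1, 0,0,0.007,0,0,0,-1]'
```

```text
time_s: 5.85
ee_pos: [0.5391, -0.0434, 0.1178]
eef_rot: [3.142, 0.0, -0.0]
force: [-0.4, 0.2, -0.9]
grip_width: 0.0446
grip_force: 20.0
time_s: 6.15
ee_pos: [0.5392, -0.0437, 0.1144]
eef_rot: [3.141, -0.0, -0.001]
force: [1.3, -4.7, -1.0]
grip_width: 0.0449
grip_force: 20.0
```

```bash
python3 -m pendant '[0,0.0036,0,0,0,0,-1, 0,0.0036,0,0,0,0,-1, 0,0.0036,0.003,0,0,0,-1, 0,0.0036,0.003,0,0,0,-1]'
```

```text
time_s: 6.55
ee_pos: [0.539, -0.0451, 0.1127]
eef_rot: [-3.141, 0.0, -0.0]
force: [0.4, 0.3, -0.9]
grip_width: 0.0445
grip_force: 20.0
```

```bash
python3 -m pendant '[0,0,0,0,0,0,1, 0,0,0,0,0,0,1, 0,0,0,0,0,0,1, 0,0,0,0,0,0,1, 0,0,0,0,0,0,1, 0,0,-0.06,0,0,0,1, 0,0,-0.12,0,0,0,1, -0.05,-0.1,-0.2,0,0,0,1, -0.07,-0.2,-0.2,0,0,0,1, -0.11,-0.3,-0.2,0,0,0,1, -0.15,-0.4,-0.2,0,0,0,1, -0.15,-0.5,-0.2,0,0,0,1]'; python3 -m pendant '[0,-0.1,0,0,0,0,1, 0,-0.1,0,0,0,0,1, 0,-0.1,0,0,0,0,1]'
python3 - <<'E'
from h import *
c=vision.camera("scene"); t=vision.camera("top"); print(status.get_obs()["ee_pos"])
for cc,n in((c,"s"),(t,"t")):
    u,v=proj(cc,[.539,-.045,.125]); x,y=int(u),int(v); im=cc["pixels"][y-20:y+20,x-20:x+20]
    globals()[n]=cv2.resize(im,(390,390),interpolation=cv2.INTER_CUBIC); print(n,x,y)
cv2.imwrite("pics/ringon.png",cv2.cvtColor(np.hstack([s,t]),cv2.COLOR_RGB2BGR))
P,o=locate([vision.camera("top")],np.array([.539,-.045]),RING,"ring",.110); print("ring",P,o[0][1])
E
```

```text
time_s: 7.75
ee_pos: [0.4657, 0.1836, 0.2135]
eef_rot: [-3.141, -0.001, -0.001]
force: [2.1, -1.2, 0.3]
grip_width: 0.094
grip_force: 0.0
time_s: 8.05
ee_pos: [0.4667, 0.2326, 0.2126]
eef_rot: [3.141, 0.0, 0.002]
force: [-0.1, 0.1, -0.5]
grip_width: 0.0941
grip_force: 0.0
[0.46713012 0.23112992 0.21279666]
s 302 195
t 337 198
ring [ 0.53871995 -0.04546743] 0.8368596557199548
```

View pics/ringon.png

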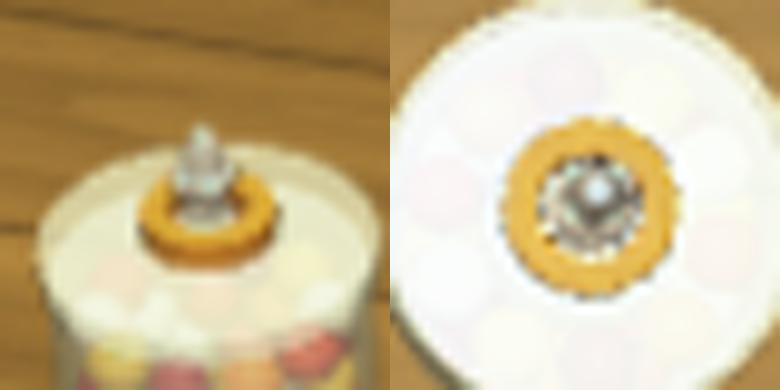

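The ring lies flat on the lid around the stud in both views, with the stud centred in the hole. Now the knob.

```bash
python3 -m pendant '[-0.007,-0.048,0,0,0,0,0.32, -0.007,-0.048,0.05,0,0,0,0.32, -0.007,-0.048,0.12,0,0,0,0.32, -0.007,-0.048,0.18,0,0,0,0.32, -0.007,-0.048,0.18,0,0,0,0.32, -0.007,-0.048,0.18,0,0,0,0.32]'
python3 - <<'E'
from h import *
c=vision.camera("scene"); e=status.get_obs()["ee_pos"]; print(e)
u,v=map(int,proj(c,[.4637,.2555,.06])); save(c,"knobabove.png",(u-35,v-35,u+35,v+35),7); print(u,v,proj(c,e),proj(c,[.4637,.2555,.05]))
E
```

```text
time_s: 8.8
ee_pos: [0.4641, 0.2554, 0.1238]
eef_rot: [-3.141, -0.0, -0.002]
force: [0.4, -0.6, 0.7]
grip_width: 0.062
grip_force: 0.0
[0.46444887 0.25572741 0.12458854]
399 214 [401.77402498 197.98236024] [399.62864146 216.953109  ]
```

View pics/knobabove.png

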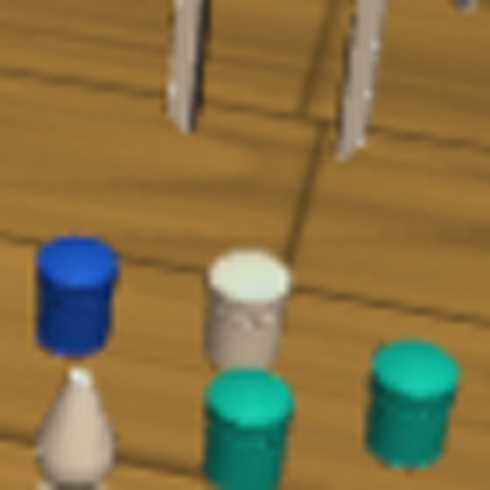

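The fingers are centred above the silver knob, with its head at about crop (250,275). The blue and turquoise ones are clear of the path.

```bash
python3 -m pendant '[0,0,0.08,0,0,0,0.32, 0,0,0.15,0,0,0,0.32, 0,0,0.195,0,0,0,0.32, 0,0,0.209,0,0,0,0.32, 0,0,0.209,0,0,0,0.32, 0,0,0.209,0,0,0,-1, 0,0,0.209,0,0,0,-1, 0,0,0.209,0,0,0,-1, 0,0,0.209,0,0,0,-1, 0,0,0.209,0,0,0,-1, 0,0,0.209,0,0,0,-1]' 50
```

```text
time_s: 9.95
ee_pos: [0.464, 0.2562, 0.0192]
eef_rot: [-3.141, -0.001, -0.0]
force: [-0.3, -1.3, 7.4]
grip_width: 0.0366
grip_force: 50.0
```

```bash
python3 -m pendant '[0,0,-0.1,0,0,0,-1, 0,0,-0.2,0,0,0,-1, 0,0,-0.3,0,0,0,-1, 0.03,0.06,-0.36,0,0,0,-1, 0.06,0.15,-0.362,0,0,0,-1, 0.09,0.24,-0.362,0,0,0,-1, 0.12,0.33,-0.362,0,0,0,-1, 0.15,0.42,-0.362,0,0,0,-1, 0.15,0.51,-0.362,0,0,0,-1, 0.15,0.58,-0.362,0,0,0,-1, 0.15,0.603,-0.362,0,0,0,-1, 0.15,0.603,-0.362,0,0,0,-1]'; python3 -m pendant '[0,0,0,0,0,0,-1, 0,0,0,0,0,0,-1]'
python3 - <<'E'
from h import *
c=vision.camera("scene"); o=status.get_obs(); e=o["ee_pos"]; print(e,o["force"])
u,v=map(int,proj(c,[.539,-.0455,.16])); save(c,"knobover.png",(u-30,v-35,u+30,v+25),9); print(u,v)
h=hull(c,e,KNOB,e[2]-.0192); print(h.min(0),h.max(0)); print(proj(c,[.5389,-.0455,.15]))
E
```

```text
time_s: 11.15
ee_pos: [0.5383, -0.0465, 0.1994]
eef_rot: [-3.142, 0.0, -0.003]
force: [-0.4, 1.2, -0.1]
grip_width: 0.0365
grip_force: 50.0
time_s: 11.35
ee_pos: [0.5384, -0.0442, 0.1994]
eef_rot: [-3.141, -0.0, 0.001]
force: [0.8, -0.5, -0.4]
grip_width: 0.0365
grip_force: 50.0
[ 0.53844628 -0.04422219  0.1994393 ] [0.8831673  0.55927304 0.05535195]
302 185
[295.0988  164.19827] [307.82266 183.27936]
[302.24927778 188.45777202]
```

View pics/knobover.png

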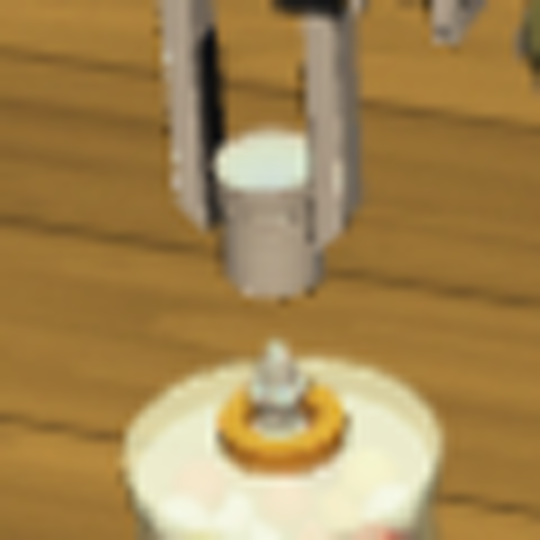

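The knob is upright in the grip, and its collar is centred over the stud tip (crop 273 vs 277, as the perspective predicts). Lowering onto the stud.

```bash
python3 -m pendant '[0,0,0.03,0,0,0,-1, 0,0,0.055,0,0,0,-1, 0,0,0.07,0,0,0,-1, 0,0,0.08,0,0,0,-1, 0,0,0.08,0,0,0,-1]'; python3 -m pendant '[0,0,0,0,0,0,-1, 0,0,0,0,0,0,-1]'
```

```text
time_s: 11.9
ee_pos: [0.5382, -0.0453, 0.1588]
eef_rot: [-3.141, 0.001, -0.0]
force: [-1.3, 0.9, -0.7]
grip_width: 0.0365
grip_force: 50.0
time_s: 12.1
ee_pos: [0.5386, -0.0455, 0.1599]
eef_rot: [3.142, -0.001, -0.0]
force: [0.0, 0.6, -0.1]
grip_width: 0.0369
grip_force: 50.0
```

```bash
python3 -m pendant '[0,0,0.006,0,0,0,-1, 0,0,0.01,0,0,0,-1, 0,0,0.01,0,0,0,-1]'; python3 -m pendant '[0,0,0.004,0,0,0,-1, 0,0,0.006,0,0,0,-1, 0,0,0.006,0,0,0,-1]'; python3 -m pendant '[0,0,0.004,0,0,0,-1, 0,0,0.006,0,0,0,-1, 0,0,0.006,0,0,0,-1]'; python3 -m pendant '[0,0,0.004,0,0,0,-1, 0,0,0.006,0,0,0,-1, 0,0,0.006,0,0,0,-1]'; python3 -m pendant '[0,0,0.003,0,0,0,-1, 0,0,0.006,0,0,0,-1, 0,0,0.006,0,0,0,-1]'
```

```text
time_s: 12.4
ee_pos: [0.5389, -0.0455, 0.1549]
eef_rot: [-3.142, -0.002, -0.0]
force: [1.4, 0.9, 4.7]
grip_width: 0.0368
grip_force: 50.0
time_s: 12.7
ee_pos: [0.5389, -0.0455, 0.1519]
eef_rot: [3.142, -0.002, -0.0]
force: [2.2, 1.0, 3.1]
grip_width: 0.0362
grip_force: 50.0
time_s: 13.0
ee_pos: [0.538, -0.0455, 0.1474]
eef_rot: [-3.141, 0.001, -0.0]
force: [3.7, 0.8, -7.1]
grip_width: 0.0365
grip_force: 50.0
time_s: 13.3
ee_pos: [0.5382, -0.0455, 0.1449]
eef_rot: [-3.141, 0.001, -0.0]
force: [2.8, 1.0, -6.6]
grip_width: 0.0367
grip_force: 50.0
time_s: 13.6
ee_pos: [0.5382, -0.0455, 0.1423]
eef_rot: [3.142, 0.0, -0.0]
force: [-0.0, -0.6, -0.4]
grip_width: 0.0362
grip_force: 50.0
```

```bash
python3 -m pendant '[0,0,0.002,0,0,0,-1, 0,0,0.002,0,0,0,-1, 0,0,0.002,0,0,0,-1]' 60; python3 -m pendant '[0,0,0.002,0,0,0,-1, 0,0,0.002,0,0,0,-1]';  python3 -m pendant '[0,0,0.002,0,0,0,-1, 0,0,0.002,0,0,0,-1]'
```

```text
time_s: 13.9
ee_pos: [0.5384, -0.0455, 0.1414]
eef_rot: [-3.142, 0.0, -0.0]
force: [-0.1, -0.1, -1.4]
grip_width: 0.0363
grip_force: 60.0
time_s: 14.1
ee_pos: [0.5386, -0.0455, 0.1412]
eef_rot: [3.141, -0.001, -0.0]
force: [-2.9, 0.7, 7.3]
grip_width: 0.0364
grip_force: 60.0
time_s: 14.3
ee_pos: [0.5389, -0.0455, 0.1412]
eef_rot: [3.141, -0.002, -0.0]
force: [-6.4, 0.4, 15.8]
grip_width: 0.0368
grip_force: 60.0
```

```bash
python3 -m pendant '[-0.001,0,0.002,0,0,0,-1, -0.001,0,0.002,0,0,0,-1, -0.001,0,0.002,0,0,0,-1]'
python3 - <<'E'
from h import *
a=vision.camera("scene"); t=vision.camera("top"); o=status.get_obs(); print(o["ee_pos"],o["force"])
u,v=map(int,proj(a,[.539,-.0455,.14])); save(a,"final.png",(u-35,v-35,u+35,v+30),8)
E
```

```text
time_s: 14.6
ee_pos: [0.5388, -0.0456, 0.1411]
eef_rot: [3.141, -0.004, -0.0]
force: [-7.2, 1.0, 23.5]
grip_width: 0.0364
grip_force: 60.0
[ 0.53884027 -0.04559223  0.14110273] [-7.0580861   2.33101602 22.72861658]
```

View pics/final.png

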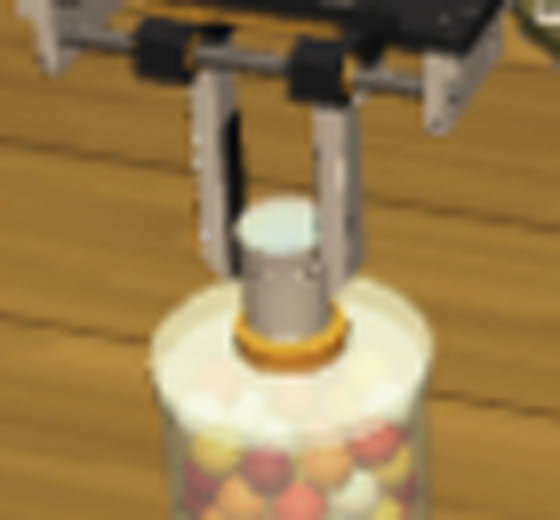

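The picture shows the knob seated on the ring (crop (290,335)), upright and still gripped, with about 23 N pressing it down.

```bash
python3 -c "
from station import order; print(order.hand_in())"
```

```text
the job is handed in; nothing more can be done
None
```

The wide-hole ring lies flat on the lid and the silver knob has clicked home on it. I handed the job in at about 15 s with the knob still gripped at 60 N and pressed down with about 23 N; the hand-in returned no verdict.

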